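# Balance a centrifuge load on a two-pan balance

### The job

Balance the two halves of the next centrifuge load on the two-pan balance. Take the amber bottle that was left on a pan and stand it back in the empty near bay of the white bottle tray, and stand the ten-tube carrier on one pan and both full five-tube carriers from the slanted rack side by side on the other pan, so that the beam comes to rest level. Keep bottle and carriers upright, set them down gently without dropping them, and leave everything else where it is, the three-tube carrier included.

Things in the scene. Friction and masses are not known exactly. Their poses are not given: they have to be found in the camera images.
- balance: two-pan balance: white base 120 (own x) x 270 mm (own y), origin on the bench under its middle, own yaw at most 0.3 rad. An equal-arm beam along own y on a middle pivot carries two flat pans. The pans stay horizontal and only rise and sink as the beam tips, up to 9.5 mm either way. Where a load stands on its pan does not matter. Nothing between the pans is higher than 95 mm
- pan_left_top (a point): centre of the top face of the balance's left pan (own +y side, 95 mm from the pivot): a flat steel disc 144 mm across, 5 mm thick, no rim; 119 mm above the bench when the beam is level. The amber bottle starts on this pan
- pan_right_top (a point): centre of the top face of the right pan, equal to the left one, 190 mm from it on the balance's own -y side
- beam (a joint): tilt of the balance beam, rad: 0 is level (pointer on the long middle mark), positive when the left pan is up; stops at -0.10 and +0.10. An excess of 10 g on one pan tips it about 0.02 rad, above 55 g to the stop; the full and three-tube loads therefore do not match. Damped, settles within a second. Starts at about -0.10
- carrier10_center (a point): the ten-tube carrier: grey plastic with two rows of five red-capped tubes, 80 mm long (own x) x 36 mm wide (own y) x 80 mm tall (own z); the point is its centre, 40 mm above its underside. The grey body to grip is 58 mm high, the caps stand above it. 180 g. Stands upright on the bench between robot and balance, to the left or right
- carrier5_a_center (a point): a full five-tube carrier: grey, one row of five red-capped tubes, 80 mm (own x) x 20 mm (own y) x 80 mm tall (own z), grey body to grip 58 mm high, caps above; the point is its centre, 40 mm above its underside along own z. 90 g. Starts in one of the three slots of the slanted rack, tipped 30 degrees with its top towards the robot
- carrier5_b_center (a point): the other full five-tube carrier, equal to carrier5_a, in another slot of the rack
- carrier3_center (a point): bystander: single-row carrier of the same size with only three tubes (two empty holes), 62 g, in the remaining slot of the rack; the point is its centre, 40 mm above its underside along own z
- rack: slanted aluminium rack, fixed, left or right of the balance; origin on the bench under its centre, 110 (own x) x 208 mm (own y), own -x roughly towards the robot. Its floor slopes up 30 degrees along own +x, its middle 46 mm above the bench; three slots 72 mm apart along own y. A carrier stands square on the slope, long side up it, behind a 15 mm lip and between 10 mm high strips
- tray: white bottle tray, fixed, on the other side of the balance from the rack; origin at bench level under the centre of its near, empty bay, which is 90 (own x) x 110 mm (own y) inside, floor 4 mm above the bench, walls 3 mm thick and 26 mm high. The far bay, with two bystander bottles, is centred 94 mm along own +x, away from the robot
- bottle_center (a point): the amber bottle on the left pan: round, 52 mm across up to 69 mm, then a shoulder and a black cap 37 mm across, 96 mm tall in all; the point is its centre, 48 mm above its underside. 0.15 to 0.3 kg
- tray_bottle1_center (a point): bystander: white bottle 48 mm across, 110 mm tall, in the far bay of the tray; the point is its centre
- tray_bottle2_center (a point): bystander: small amber bottle 42 mm across, 80 mm tall, in the far bay of the tray; the point is its centre
- cryobox: bystander: white freezer box with a cardboard lid, 79 x 79 x 52 mm tall, on the bench, on the other side from the ten-tube carrier; origin at the centre of its underside
- jar_center (a point): bystander: white jar 46 mm across, 62 mm tall, on the bench between robot and balance; the point is its centre
- marker: bystander: marker pen 120 mm long (own x), 14 mm thick, lying on the bench beyond the balance; origin under its middle
- beaker_center (a point): bystander: empty glass beaker 52 mm across, 70 mm tall, on the bench beyond the balance; the point is its centre
Mind the look-alikes: they are no part of the job. Leave any pink look-alike of the part that bears bottle_center alone. What is shaped like the part that bears carrier5_b_center but purple is not meant.

How it is judged:
On the way:
1. the amber bottle stands in the empty bay of the tray, let go (x of bottle_center in the frame of tray between -0.03 and 0.03 m and y of bottle_center in the frame of tray between -0.04 and 0.04 m and z of bottle_center in the frame of tray between 0.044 and 0.06 m and angle between bottle_center's own z axis and vertical below 0.1 rad and contact force between bottle and the fingers below 0.05 N), for 0.2 s.
At the end, for the whole second after the job is handed in: The amber bottle stands upright in the tray's near bay; the ten-tube carrier stands upright on one pan (centre within 45 mm of the pan's), both full five-tube carriers on the other (within 55 mm); the beam rests within 0.025 rad of level; all is let go and at rest (x of bottle_center in the frame of tray between -0.03 and 0.03 m and y of bottle_center in the frame of tray between -0.04 and 0.04 m and z of bottle_center in the frame of tray between 0.044 and 0.06 m and angle between bottle_center's own z axis and vertical below 0.1 rad and ((horizontal distance between carrier10_center and pan_left_top below 0.045 m and z of carrier10_center in the frame of pan_left_top between 0.034 and 0.046 m and angle between each of carrier10_center, carrier5_a_center, carrier5_b_center's own z axis and vertical below 0.09 rad and horizontal distance between each of carrier5_a_center, carrier5_b_center and pan_right_top below 0.055 m and z of carrier5_a_center in the frame of pan_right_top between 0.034 and 0.046 m and z of carrier5_b_center in the frame of pan_right_top between 0.034 and 0.046 m) or (horizontal distance between carrier10_center and pan_right_top below 0.045 m and z of carrier10_center in the frame of pan_right_top between 0.034 and 0.046 m and angle between each of carrier10_center, carrier5_a_center, carrier5_b_center's own z axis and vertical below 0.09 rad and horizontal distance between each of carrier5_a_center, carrier5_b_center and pan_left_top below 0.055 m and z of carrier5_a_center in the frame of pan_left_top between 0.034 and 0.046 m and z of carrier5_b_center in the frame of pan_left_top between 0.034 and 0.046 m)) and value of joint beam between -0.025 and 0.025 rad and velocity of joint beam between -0.05 and 0.05 rad/s and linear speed of each of carrier10, carrier5_a, carrier5_b, bottle below 0.03 m/s); the robot touches nothing.
It fails at once if the bottle or a carrier is dropped (falls freely faster than 0.45 m/s, from about 10 mm) ((contact force between carrier10 and the fingers below 0.02 N and linear speed of carrier10 above 0.45 m/s) or (contact force between carrier5_a and the fingers below 0.02 N and linear speed of carrier5_a above 0.45 m/s) or (contact force between carrier5_b and the fingers below 0.02 N and linear speed of carrier5_b above 0.45 m/s) or (contact force between bottle and the fingers below 0.02 N and linear speed of bottle above 0.45 m/s)).
It fails at once if the bottle is tipped more than 35 degrees or a carrier more than 50 degrees (angle between bottle_center's own z axis and vertical above 0.61 rad or angle between any of carrier10_center, carrier5_a_center, carrier5_b_center's own z axis and vertical above 0.87 rad).
It fails at once if a bystander (three-tube carrier, bottles in the tray, freezer box, jar, marker, beaker) is moved by more than 20 mm (distance of any of carrier3_center, tray_bottle1_center, tray_bottle2_center, cryobox, jar_center, marker, beaker_center from where it was at the start of the episode above 0.02 m).
It also fails if it takes over 72 s, if anything falls off the work surface, if the arm or the gripper's body presses on something with over 40 N, if the wrist force passes 120 N, or if a joint passes its speed limit or range.

### The arm

A 7-joint arm with a two-finger parallel gripper is mounted at the origin on the work surface. World frame = base frame: x ahead of the robot, y to its left, z up, the work surface at z = 0. Lengths are in m, angles in rad, forces in N, time in s.
With the tool pointing down it reaches from about 0.425 to 0.875 m from the base axis. Payload 4.7 kg.
Tool frame: the origin (TCP) lies midway between the tips of the shut fingers; the grasp point (between the pads) lies grip_depth behind it (grip_depth is the distance from the TCP to the grasp point, in m); z points along the fingers, y is the line along which they close (so a half turn about z gives the same grasp; the last joint's range is limited). The gripper opens to 87 mm and grips with 3 to 60 N. Pads are 19 mm wide; open, the fingers measure 117 mm over their backs; the gripper's body (75 mm by 190 mm) begins 51 mm behind the grasp point.
Start: joints at [1.219, 0.321, -0.07, 1.45, 0.023, 1.371, -0.057], TCP at [0.232, -0.607, 0.223] pointing down, gripper open.
Joint ranges: [-2.86, 2.86], [-0.3, 2.09], [-1.38, 1.24], [0.06, 2.45], [-1.56, 4.7], [0.09, 2.05], [-2.69, 2.69]. Speed limits (rad/s): [2.57, 2.57, 3.14, 3.14, 3.14, 3.14, 3.14].

### API

Orientations are given as a rotation vector (axis times angle).
In Python, from workcell import observe, get_image, camera_info, job_done, grip_depth gives the robot as it stands.
- The arm moves only by the tool servo_tool, never from a script. Its argument "increments" is a list that holds one entry, the list of rows, each a list of 5 numbers: the shift along the tool's x, y, z in cm, then the turn about the tool's z in degrees, then the gripper command: -1 is fully open, 1 is shut, values between are in proportion. In form: [[[x, y, z, yaw, claw], ...]]. A call has exactly 8 rows; each row shifts and turns the commanded pose from where the row before left it, along the tool's axes as they then stand; what a row does not reach is not made up. A row lasts 1/12 s, in which the tool goes at most 41.7 mm and 7.16 degrees, less where a joint would pass 70% of its speed; a pose out of reach is approached as far as the arm can. A call is refused whole if a number of a shift passes 4.17 or a number of a turn 7.16, either way. A call with a gripper value outside its range is refused whole. The fingers move at their own pace and stop on an object; "newtons" is the grip in N (left out, the last holds). Time passes only in rows, so rows that do not move let the fingers close, or fill a call up. It gives the time, the measured TCP pose, the force, the opening and the grip force at its end, in the units of the state.
- observe(): the state, without advancing time (a new reading comes with each control period).
- get_image(name): name is "scene" or "side" or "wrist"; returns the picture (420x560x3 uint8, red, green, blue); there is no depth.
- camera_info(name): a dict with "vfov" (degrees; the focal length in pixels is half the picture's height over the tangent of half this angle, whatever the lens; pixels are square), "cx", "cy" (the principal point, pixels), "R" (3x3) and "t" (3): a world point X has camera coordinates R X + t. Camera axes: x right, y down, z forward; pixel columns grow to the right and rows downward; lengths in m; the calibration is good to about 2 mm. A picture is of the moment at which its call begins: read the wrist's pose just before it. camera_info takes no time and is no camera call; for the wrist camera it gives the pose at the moment of the call.
- job_done(): hands the job in; it is judged then, once.
The state is a dict: "time_s": time; "qpos": joint angles; "joint_velocities": joint speeds; "joint_efforts": joint torques, N m; "tool_pos": TCP position; "tcp_rot": TCP orientation; "contact_force": force on the tool from outside, world axes, zero at the start; "moment": the same for the moment, N m; "opening": finger opening in m; "finger_force": force on a finger pad.
Only numpy, scipy, OpenCV 4.12 (cv2) and the standard library are available. Lean on these libraries where they do the work, as an engineer would, in place of code of your own. Each camera call takes 0.05 s, during which the arm holds its last target. There are 200 camera calls.

## Working session

There is one attempt and no reset: what is moved stays moved. The work goes in short steps, Python scripts to look and compute and a tool call to move; the robot and the scene stay as the last step left them, time stands still between calls to the robot, and variables do not carry over. Pictures are saved under pics/ and viewed, at most 10 in all, crops included, and the job is handed in when it is done.

Besides the shell and the picture viewer there is one more tool, called as name(argument=value, ...), one argument or row to a line, values as JSON. servo_tool: Moves the arm, as the interface text tells. Its arguments: {"type":"object","properties":{"increments":{"type":"array"},"newtons":{"type":"number"}},"required":["increments"]}

```bash
ls; mkdir -p pics; python3 - <<'E'
from workcell import *
import cv2
s=observe();print(s,grip_depth)
for n in("scene","side"):
    cv2.imwrite(f"pics/{n}0.png",cv2.resize(get_image(n)[:,:,::-1],(800,600),interpolation=cv2.INTER_CUBIC));print(n,camera_info(n))
print(camera_info("wrist"))
E
```

```text
pics
{'time_s': 0.0, 'qpos': array([ 1.21909543,  0.3218038 , -0.07009125,  1.45169257,  0.02258815,
        1.37074794, -0.05691624]), 'joint_velocities': array([ 0.00155339,  0.00327618,  0.00013518,  0.00014033,  0.00042581,
        0.00097039, -0.00088575]), 'joint_efforts': array([ 1.16114488e-04, -4.91287100e+01, -4.03894270e-01, -3.12530208e+01,
       -6.39674510e-02,  4.36861231e-02,  1.79861372e-04]), 'tool_pos': array([ 0.23227004, -0.60650026,  0.22146518]), 'tcp_rot': array([-3.08740016e+00, -5.71098615e-01,  6.60494486e-04]), 'contact_force': array([-0.01394087,  0.40468215, -0.75097256]), 'moment': array([0.02740773, 0.00134425, 0.05559878]), 'finger_force': 0.0, 'opening': 0.08696119162692259} 0.0187
scene {'vfov': 43.46018097253788, 'cx': 272.3962793043858, 'cy': 216.54529280382383, 'R': array([[ 0.052728  ,  0.99853225,  0.01237365],
       [ 0.68056322, -0.02686422, -0.73219671],
       [-0.73078961,  0.04702832, -0.68098082]]), 't': array([-0.04410576, -0.31444496,  2.09279009])}
side {'vfov': 44.67024884774383, 'cx': 277.20697102640236, 'cy': 196.61469657524083, 'R': array([[-0.78834385, -0.61512985, -0.0113689 ],
       [-0.45569996,  0.59623576, -0.66093908],
       [ 0.4133419 , -0.51586645, -0.75035343]]), 't': array([0.42537583, 0.31705288, 1.02390205])}
{'vfov': 62.937995247629246, 'cx': 276.4552998959744, 'cy': 216.9034679205464, 'R': array([[ 0.35839848, -0.93356694, -0.00181746],
       [-0.9056313 , -0.34814531,  0.24212969],
       [-0.22667701, -0.08513297, -0.97024219]]), 't': array([-0.64874434, -0.02944511,  0.38974364])}
```

View pics/scene0.png

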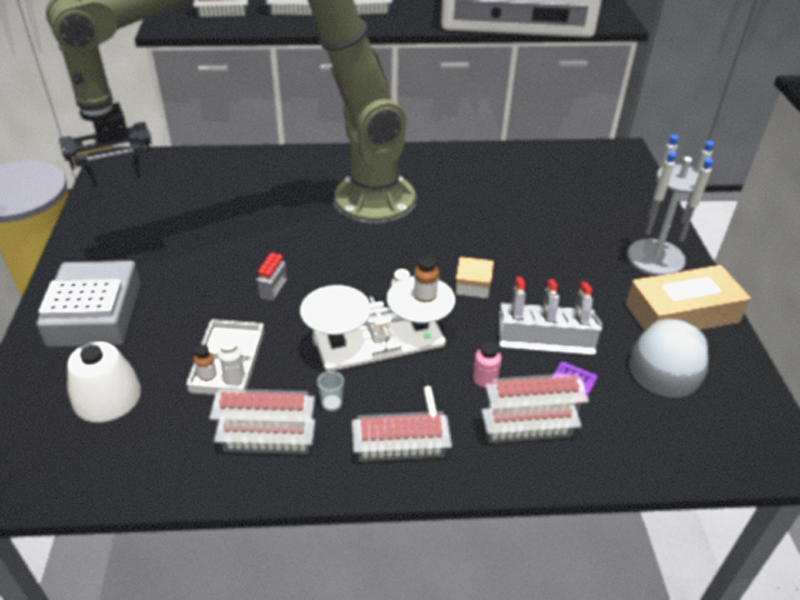

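View pics/side0.png

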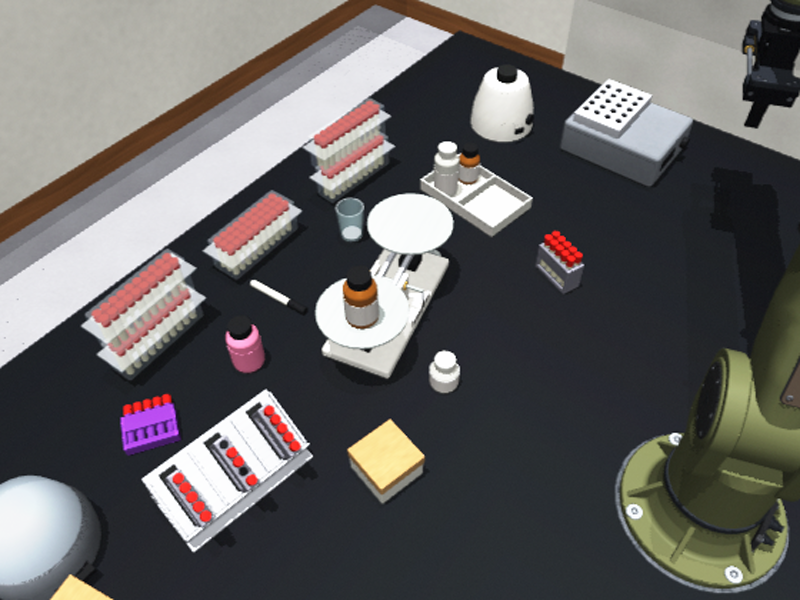

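Scene: amber bottle on the left pan (427,280), tray on the left (238,340), carrier10 (271,276), rack on the right with three carriers at (519,300), (552,300) and (585,303). Look-alikes are the pink bottle (487,366) and the purple carrier (575,378), both to be left alone. In the side view the middle rack carrier (238,460) seems to have black holes, so it would be the three-tube one. I'll confirm that in an enlarged crop.

```bash
cat > h.py <<'E'
import numpy as np,cv2
from workcell import *
def K(c):
    f=210/np.tan(np.radians(c["vfov"]/2)); return f
def ray(c,u,v):
    R=np.array(c["R"]);t=np.array(c["t"]);f=K(c)
    d=R.T@np.array([(u-c["cx"])/f,(v-c["cy"])/f,1]);return -R.T@t,d/np.linalg.norm(d)
def onz(c,u,v,z):
    o,d=ray(c,u,v);return o+d*(z-o[2])/d[2]
def tri(obs):
    A=np.zeros((3,3));b=np.zeros(3);rs=[ray(*o) for o in obs]
    for o,d in rs:
        P=np.eye(3)-np.outer(d,d);A+=P;b+=P@o
    X=np.linalg.solve(A,b);return X,[round(1e3*np.linalg.norm(np.cross(X-o,d)),1) for o,d in rs]
def proj(c,X):
    p=np.array(c["R"])@X+np.array(c["t"]);f=K(c);return np.array([c["cx"]+f*p[0]/p[2],c["cy"]+f*p[1]/p[2]])
E
python3 - <<'E'
from h import *
a=cv2.imread("pics/scene0.png");b=cv2.imread("pics/side0.png")
def t(i,x,y):return cv2.resize(i[y:y+150,x:x+200],(400,300),interpolation=cv2.INTER_CUBIC)
cv2.imwrite("pics/c1.png",np.vstack([np.hstack([t(b,130,390),t(a,460,250)]),np.hstack([t(b,400,130),t(a,180,240)])]))
s,d=camera_info("scene"),camera_info("side");k=.7
for n,p,q in [("bottlecap",(427,264),(360,278)),("panL",(421,299),(362,310)),("panR",(335,309),(410,224)),("c10top",(272,265),(563,247)),("bay",(238,338),(497,206)),("box",(475,268),(387,455)),("jar",(402,274),(445,357))]:
    print(n,tri([(s,p[0]*k,p[1]*k),(d,q[0]*k,q[1]*k)]))
E
```

```text
bottlecap (array([0.53517609, 0.090187  , 0.19593332]), [np.float64(2.9), np.float64(2.9)])
panL (array([0.54483189, 0.08052115, 0.10630876]), [np.float64(2.8), np.float64(2.8)])
panR (array([ 0.58941718, -0.10280005,  0.12410205]), [np.float64(1.2), np.float64(1.2)])
c10top (array([ 0.37673855, -0.25342192,  0.07506435]), [np.float64(4.3), np.float64(4.3)])
bay (array([ 0.55313452, -0.3251842 ,  0.01632344]), [np.float64(7.2), np.float64(7.2)])
box (array([0.3798957 , 0.22659213, 0.05064175]), [np.float64(1.7), np.float64(1.7)])
jar (array([0.40835723, 0.04908724, 0.06299676]), [np.float64(3.2), np.float64(3.2)])
```

View pics/c1.png

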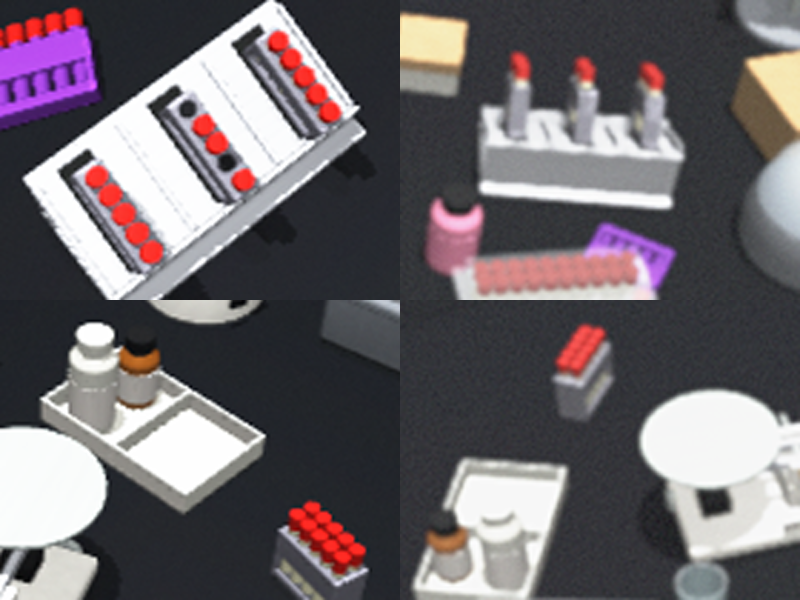

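The crop confirms that the middle slot's carrier has two black holes at (188,107) and (227,162), so it is the three-tube one. The outer slots (124,214) and (304,77) are both full red five-tube carriers. Next I'll work out poses and yaws.

```bash
cat >> h.py <<'E'
from scipy.spatial.transform import Rotation as Ro
def plan(xyz,yaw=None):
    s=observe();R=Ro.from_rotvec(s["tcp_rot"]).as_matrix();p=s["tool_pos"]
    y0=np.degrees(np.arctan2(R[1,0],R[0,0]));d=np.array(xyz)-p
    print("t",round(s["time_s"],2),"tcp",p.round(4),"toolx yaw",y0.round(1),"zaxis",R[:,2].round(3))
    print(" shift cm now-frame",(100*R.T@d).round(2))
    if yaw is not None:
        a=np.radians(yaw);Rn=np.array([[np.cos(a),np.sin(a),0],[np.sin(a),-np.cos(a),0],[0,0,-1]])
        print(" turn(tool z) deg",round(-((yaw-y0+180)%360-180),1),"then shift",(100*Rn.T@d).round(2))
E
python3 - <<'E'
from h import *
s,d=camera_info("scene"),camera_info("side");k=.7
def S(x,y,ox,oy,z):return onz(d,(ox+x/2)*k,(oy+y/2)*k,z)
def C(x,y,ox,oy,z):return onz(s,(ox+x/2)*k,(oy+y/2)*k,z)
A=S(304,77,130,390,.115);B=S(124,214,130,390,.115);print("slots",A,B,B-A,np.linalg.norm(B-A),"yaw of y",np.degrees(np.arctan2(*(B-A)[[1,0]])))
print("scene slots",C(118,60,460,250,.125),C(252,74,460,250,.125))
for n,x,y in [("right",264,137),("near",185,197),("farL",42,100)]:print("rim side",n,S(x,y,400,130,.026))
for n,x,y in [("nearL",62,160),("nearR",167,165),("farL",14,293)]:print("rim scene",n,C(x,y,180,240,.026))
a=S(312,208,400,130,.08);b=S(357,250,400,130,.08);c=S(297,217,400,130,.08);e=S(343,261,400,130,.08)
print("c10",(a+b+c+e)/4,np.degrees(np.arctan2(*(b-a)[[1,0]])),np.linalg.norm(b-a))
plan([.56,-.325,.25])
print(observe()["tool_pos"]); w=camera_info("wrist");print("cam pos",-np.array(w["R"]).T@w["t"])
E
```

```text
slots [0.49359159 0.30646173 0.115     ] [0.51558401 0.44663463 0.115     ] [0.02199242 0.1401729  0.        ] 0.14188765838995596 yaw of y 81.08327164350302
scene slots [0.51404408 0.29989067 0.125     ] [0.54274687 0.44136118 0.125     ]
rim side right [ 0.50527696 -0.38377784  0.026     ]
rim side near [ 0.52086227 -0.26822706  0.026     ]
rim side farL [ 0.7084525  -0.29761844  0.026     ]
rim scene nearL [ 0.50993595 -0.38230641  0.026     ]
rim scene nearR [ 0.52270182 -0.26468696  0.026     ]
rim scene farL [ 0.70585998 -0.40761257  0.026     ]
c10 [ 0.37381564 -0.25508195  0.08      ] 159.23748557426504 0.05919835510915558
t 0.1 tcp [ 0.2322 -0.6065  0.2215] toolx yaw 21.0 zaxis [-0.001  0.002 -1.   ]
 shift cm now-frame [ 40.68 -14.57  -2.82]
[ 0.23224624 -0.60653868  0.22154784]
cam pos [ 0.2941885  -0.58271741  0.38409619]
```

servo_tool(
  increments=[
    [[0, 0, -2.7, 7, -1], [0, 0, -2.7, 7, -1], [0, 0, -2.7, 7, -1], [0, 0, -2.7, 7, -1], [3.5, 0, 0, 0, -1], [3.5, 0, 0, 0, -1], [3.5, 0, 0, 0, -1], [3.5, 0, 0, 0, -1]],
  ],
  newtons=15,
)

```text
time_s: 0.77
tool_pos: [0.3726, -0.6241, 0.3304]
tcp_rot: [-3.135, 0.194, 0.0]
contact_force: [0.4, -2.2, 0.1]
opening: 0.0869
finger_force: 0.0
```

servo_tool(
  increments=[
    [[1, -3, 0, 0, -1], [1, -3, 0, 0, -1], [1, -3, 0, 0, -1], [1, -3, 0, 0, -1], [1, -3, 0, 0, -1], [1, -3, 0, 0, -1], [1, -3, 0, 0, -1], [1, -3, 0, 0, -1]],
  ],
)

```text
time_s: 1.43
tool_pos: [0.4805, -0.3942, 0.33]
tcp_rot: [-3.135, 0.193, 0.001]
contact_force: [0.1, -0.3, 0.5]
opening: 0.087
finger_force: 0.0
```

servo_tool(
  increments=[
    [[0, -3.5, 0, 0, -1], [0, -3.5, 0, 0, -1], [0, -3.5, 0, 0, -1], [0, -3.5, 0, 0, -1], [0, -3.5, 0, 0, -1], [0, -3.5, 0, 0, -1], [0, -3.5, 0, 0, -1], [0, -3.5, 0, 0, -1]],
  ],
)

```text
time_s: 2.1
tool_pos: [0.5142, -0.1162, 0.3302]
tcp_rot: [3.135, -0.193, -0.001]
contact_force: [1.7, 0.3, -0.4]
opening: 0.0872
finger_force: 0.0
```

servo_tool(
  increments=[
    [[0, -3.5, 0, 0, -1], [0, -3.5, 0, 0, -1], [0, -3.5, 0, 0, -1], [0, -3.5, 0, 0, -1], [0, -3.5, 0, 0, -1], [0, -2.5, 0, 0, -1], [0, 0, 0, 0, -1], [0, 0, 0, 0, -1]],
  ],
)

```text
time_s: 2.77
tool_pos: [0.5387, 0.0825, 0.3301]
tcp_rot: [3.136, -0.186, -0.001]
contact_force: [-0.6, -0.3, 1.0]
opening: 0.0868
finger_force: 0.0
```

```bash
python3 - <<'E'
from h import *
plan([.54,.085,.33],-7)
cv2.imwrite("pics/w1.png",cv2.resize(get_image("wrist")[:,:,::-1],(800,600),interpolation=cv2.INTER_CUBIC))
w=camera_info("wrist");np.save("w1.npy",w,allow_pickle=True)
for n,X in [("cap",(.535,.09,.2055)),("panR",(.589,-.103,.1285)),("panL",(.545,.08,.1095)),("slotA",(.494,.306,.115)),("slotB",(.516,.446,.115))]:print(n,proj(w,np.array(X))/.7)
E
```

```text
t 2.77 tcp [0.5387 0.0825 0.3301] toolx yaw -6.8 zaxis [-0.001  0.    -1.   ]
 shift cm now-frame [ 0.1  -0.27  0.01]
 turn(tool z) deg 0.2 then shift [ 0.1  -0.27  0.01]
cap [380.71421114 308.84847587]
panR [640.64042837 178.89309765]
panL [395.00342842 265.77790442]
slotA [127.40189035 361.76475476]
slotB [-47.77605662 356.1431432 ]
```

View pics/w1.png

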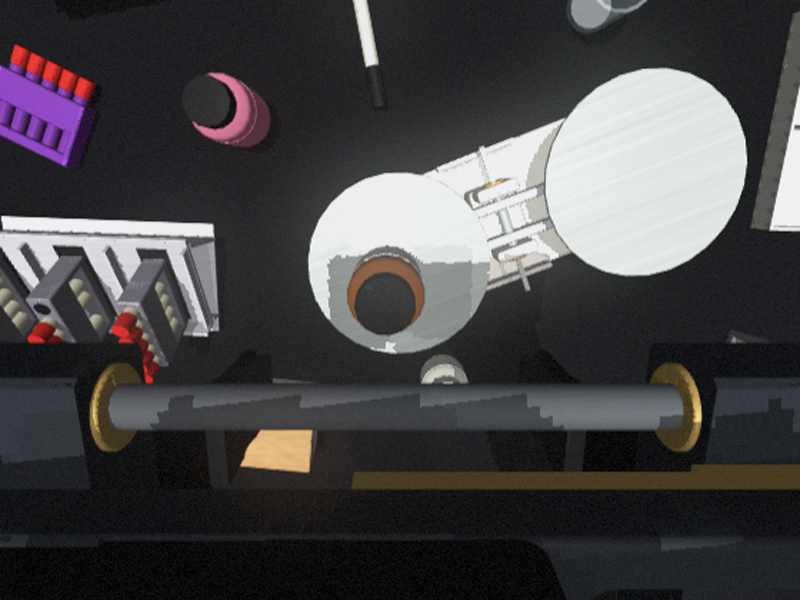

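Wrist view: the black cap is at (386,303), left pan centre at (399,262), right pan centre at (645,172). The full carrier in slot A is at (135,335), with the three-tube one beside it at (60,310).

```bash
python3 - <<'E'
from h import *
w=np.load("w1.npy",allow_pickle=True).item();k=.7
b=onz(w,386*k,303*k,.2055);L=onz(w,399*k,262*k,.1095);R=onz(w,645*k,172*k,.1285)
print(b,L,R,np.linalg.norm((L-R)[:2]))
plan([b[0],b[1],.1095+.055-.0187])
E
```

```text
[0.53820929 0.08637949 0.2055    ] [0.54759192 0.0765178  0.1095    ] [ 0.59342302 -0.1060989   0.1285    ] 0.1882799744813749
t 2.82 tcp [0.5389 0.0804 0.33  ] toolx yaw -7.0 zaxis [-0.001 -0.001 -1.   ]
 shift cm now-frame [-0.13 -0.6  18.42]
```

servo_tool(
  increments=[
    [[-0.1, -0.6, 2.5, 0, -1], [0, 0, 3, 0, -1], [0, 0, 3, 0, -1], [0, 0, 3, 0, -1], [0, 0, 3, 0, -1], [0, 0, 2.4, 0, -1], [0, 0, 1.5, 0, -1], [0, 0, 0, 0, 0]],
  ],
)

```text
time_s: 3.48
tool_pos: [0.5362, 0.0837, 0.1425]
tcp_rot: [3.133, -0.198, -0.012]
contact_force: [-0.3, -0.7, 0.6]
opening: 0.0843
finger_force: 0.0
```

servo_tool(
  increments=[
    [[0, 0, 0, 0, 0.2], [0, 0, 0, 0, 1], [0, 0, 0, 0, 1], [0, 0, 0, 0, 1], [0, 0, 0, 0, 1], [0, 0, 0, 0, 1], [0, 0, 0, 0, 1], [0, 0, 0, 0, 1]],
  ],
  newtons=15,
)

```text
time_s: 4.15
tool_pos: [0.5395, 0.0873, 0.1475]
tcp_rot: [-3.135, 0.192, -0.003]
contact_force: [1.4, 1.3, 4.3]
opening: 0.0513
finger_force: 15.0
```

```bash
python3 - <<'E'
from h import *
s=observe();print(s["opening"],s["finger_force"])
plan([.562,-.3306,.24],-7)
E
```

```text
0.051318044249885474 14.998826133669354
t 4.15 tcp [0.5395 0.0873 0.1475] toolx yaw -7.0 zaxis [ 0.002  0.001 -1.   ]
 shift cm now-frame [ 7.36 41.2  -9.26]
 turn(tool z) deg -0.0 then shift [ 7.32 41.2  -9.25]
```

servo_tool(
  increments=[
    [[0, 0, -0.5, 0, 1], [0, 0, -1.5, 0, 1], [0, 0, -2.5, 0, 1], [0, 0, -2.5, 0, 1], [0.5, 1.5, -2.3, 0, 1], [0.6, 3, 0, 0, 1], [0.6, 3, 0, 0, 1], [0.6, 3, 0, 0, 1]],
  ],
  newtons=20,
)

```text
time_s: 4.82
tool_pos: [0.5483, -0.0219, 0.2395]
tcp_rot: [3.135, -0.192, -0.001]
contact_force: [0.5, -0.4, -1.9]
opening: 0.0513
finger_force: 20.0
```

servo_tool(
  increments=[
    [[0.6, 3.4, 0, 0, 1], [0.6, 3.4, 0, 0, 1], [0.6, 3.4, 0, 0, 1], [0.6, 3.4, 0, 0, 1], [0.6, 3.4, 0, 0, 1], [0.6, 3.4, 0, 0, 1], [0.6, 3.4, 0, 0, 1], [0.6, 3.4, 0, 0, 1]],
  ],
)

```text
time_s: 5.48
tool_pos: [0.5619, -0.2981, 0.2386]
tcp_rot: [-3.136, 0.193, 0.004]
contact_force: [0.5, -0.8, -1.1]
opening: 0.0517
finger_force: 20.0
```

servo_tool(
  increments=[
    [[0.2, 2, 0, 0, 1], [0, 1.5, 0, 0, 1], [0, 0, 0, 0, 1], [0, 0, 2.5, 0, 1], [0, 0, 2.5, 0, 1], [0, 0, 2.5, 0, 1], [0, 0, 2.5, 0, 1], [0, 0, 0, 0, 1]],
  ],
)

```text
time_s: 6.15
tool_pos: [0.5577, -0.3268, 0.1336]
tcp_rot: [-3.13, 0.188, 0.015]
contact_force: [-0.9, 0.6, -3.0]
opening: 0.0518
finger_force: 20.0
```

```bash
python3 - <<'E'
from h import *
plan([.562,-.3306,.044],-7)
a=cv2.resize(get_image("side")[60:200,260:410,::-1],(400,373),interpolation=cv2.INTER_CUBIC)
b=cv2.resize(get_image("wrist")[:,:,::-1],(400,300),interpolation=cv2.INTER_CUBIC)
b=np.vstack([b,np.zeros((73,400,3),np.uint8)]);cv2.imwrite("pics/c2.png",np.hstack([a,b]))
s=observe();print(s["opening"],s["contact_force"])
E
```

```text
t 6.15 tcp [ 0.5577 -0.3268  0.1336] toolx yaw -6.9 zaxis [-0.009  0.006 -1.   ]
 shift cm now-frame [0.56 0.38 8.95]
 turn(tool z) deg 0.1 then shift [0.47 0.33 8.96]
0.0515344368078268 [ 0.2044801  -0.48649503 -1.3455547 ]
```

View pics/c2.png

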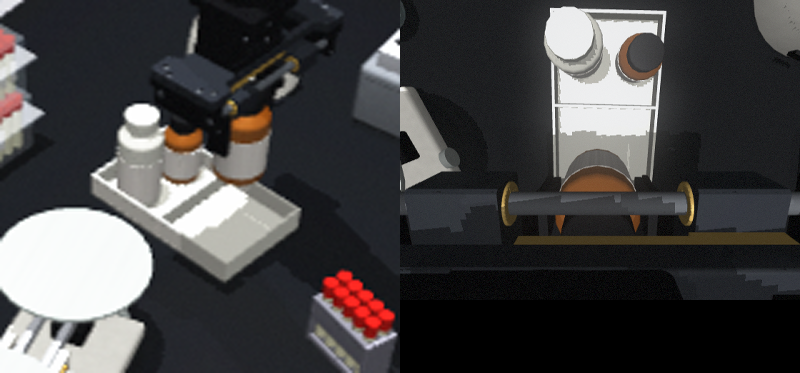

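The bottle hangs above the near bay and the partition centre shows at wrist tile (207,106). I'll check the bay centre from it.

```bash
python3 - <<'E'
from h import *
w=camera_info("wrist")
P=onz(w,207*1.4,106*1.4,.026);a=onz(w,153*1.4,104*1.4,.026);b=onz(w,262*1.4,108*1.4,.026)
print(P,np.linalg.norm(a-b),np.degrees(np.arctan2(*(a-b)[[1,0]])))
c=P-.0465*np.array([.9925,-.122,0]);print(c);plan([c[0],c[1],.044],-7)
E
```

```text
[ 0.61183779 -0.34501821  0.026     ] 0.12044354582880927 81.06523201748733
[ 0.56568654 -0.33934521  0.026     ]
t 6.25 tcp [ 0.5606 -0.329   0.1392] toolx yaw -6.9 zaxis [-0.002  0.002 -1.   ]
 shift cm now-frame [0.64 0.98 9.52]
 turn(tool z) deg 0.1 then shift [0.63 0.96 9.52]
```

servo_tool(
  increments=[
    [[0.4, 0.6, 0, 0, 1], [0, 0, 2, 0, 1], [0, 0, 2, 0, 1], [0, 0, 2, 0, 1], [0, 0, 1.8, 0, 1], [0, 0, 0.8, 0, 1], [0, 0, 0.5, 0, 1], [0, 0, 0, 0, 1]],
  ],
)

```text
time_s: 6.92
tool_pos: [0.5646, -0.3379, 0.0491]
tcp_rot: [3.135, -0.193, 0.001]
contact_force: [-0.1, -0.9, -1.6]
opening: 0.0514
finger_force: 20.0
```

servo_tool(
  increments=[
    [[0, 0, 0.2, 0, 1], [0, 0, 0.1, 0, 1], [0, 0, 0.1, 0, 1], [0, 0, 0.1, 0, 1], [0, 0, 0, 0, 1], [0, 0, 0, 0, 1], [0, 0, 0, 0, 1], [0, 0, 0, 0, 1]],
  ],
)

```text
time_s: 7.58
tool_pos: [0.564, -0.3376, 0.0437]
tcp_rot: [3.136, -0.193, 0.0]
contact_force: [-0.3, -0.1, -1.9]
opening: 0.0514
finger_force: 20.0
```

servo_tool(
  increments=[
    [[0, 0, 0.1, 0, 1], [0, 0, 0.1, 0, 1], [0, 0, 0.1, 0, 1], [0, 0, 0.1, 0, 1], [0, 0, 0, 0, 1], [0, 0, 0, 0, 1], [0, 0, 0, 0, 1], [0, 0, 0, 0, 1]],
  ],
)

```text
time_s: 8.25
tool_pos: [0.5643, -0.3377, 0.0421]
tcp_rot: [3.135, -0.193, 0.001]
contact_force: [-4.7, 1.5, 11.3]
opening: 0.0515
finger_force: 20.0
```

servo_tool(
  increments=[
    [[0, 0, -0.1, 0, 0.7], [0, 0, 0, 0, -0.5], [0, 0, 0, 0, -0.6], [0, 0, 0, 0, -0.6], [0, 0, -0.5, 0, -0.6], [0, 0, -2, 0, -0.6], [0, 0, -3, 0, -0.6], [0, 0, -3, 0, -0.6]],
  ],
)

```text
time_s: 8.92
tool_pos: [0.5632, -0.3372, 0.1254]
tcp_rot: [-3.134, 0.193, 0.004]
contact_force: [0.4, -0.9, -0.6]
opening: 0.0693
finger_force: 0.0
```

servo_tool(
  increments=[
    [[0, 0, -4, 0, -0.6], [0, 0, -4, 0, -0.6], [0, 0, -4, 0, -0.6], [0, 0, -4, 3, -0.6], [-1, -3.4, -1, 0, -0.6], [-1, -3.4, -1, 0, -0.6], [-1, -3.4, -1, 0, -0.6], [-1, -3.4, -1, 0, -0.6]],
  ],
)

```text
time_s: 9.58
tool_pos: [0.548, -0.1952, 0.3264]
tcp_rot: [3.129, -0.276, 0.001]
contact_force: [0.7, 0.4, 0.4]
opening: 0.0696
finger_force: 0.0
```

servo_tool(
  increments=[
    [[-1, -3.4, 0, 0, -0.6], [-1, -3.4, 0, 0, -0.6], [-1, -3.4, 0, 0, -0.6], [-1, -3.4, 0, 0, -0.6], [-1, -3.4, 0, 0, -0.6], [-1, -3.4, 0, 0, -0.6], [-1, -3.4, 0, 0, -0.6], [-1, -3.4, 0, 0, -0.6]],
  ],
)

```text
time_s: 10.25
tool_pos: [0.5165, 0.0867, 0.3259]
tcp_rot: [3.129, -0.275, 0.001]
contact_force: [0.1, -0.3, 0.2]
opening: 0.0696
finger_force: 0.0
```

servo_tool(
  increments=[
    [[-1, -3.4, 0, 0, -0.6], [-1, -3.4, 0, 0, -0.6], [-1, -3.4, 0, 0, -0.6], [-1, -3.4, 0, 0, -0.6], [-1, -3.4, 0, 0, -0.6], [-1, -3.4, 0, 0, -0.6], [0, 0, 0, 0, -0.6], [0, 0, 0, 0, -0.6]],
  ],
)

```text
time_s: 10.92
tool_pos: [0.4921, 0.2991, 0.3255]
tcp_rot: [-3.129, 0.266, 0.001]
contact_force: [0.7, -0.6, -0.2]
opening: 0.0698
finger_force: 0.0
```

```bash
python3 - <<'E'
from h import *
plan([.45,.37,.33],-10)
w=camera_info("wrist");np.save("w2.npy",w,allow_pickle=True)
cv2.imwrite("pics/w2.png",cv2.resize(get_image("wrist")[:,:,::-1],(800,600),interpolation=cv2.INTER_CUBIC))
cv2.imwrite("pics/s2.png",get_image("side")[:,:,::-1])
E
```

```text
t 10.92 tcp [0.4921 0.2991 0.3255] toolx yaw -9.7 zaxis [-0.001  0.001 -1.   ]
 shift cm now-frame [-5.35 -6.28 -0.44]
 turn(tool z) deg 0.3 then shift [-5.38 -6.26 -0.45]
```

View pics/w2.png

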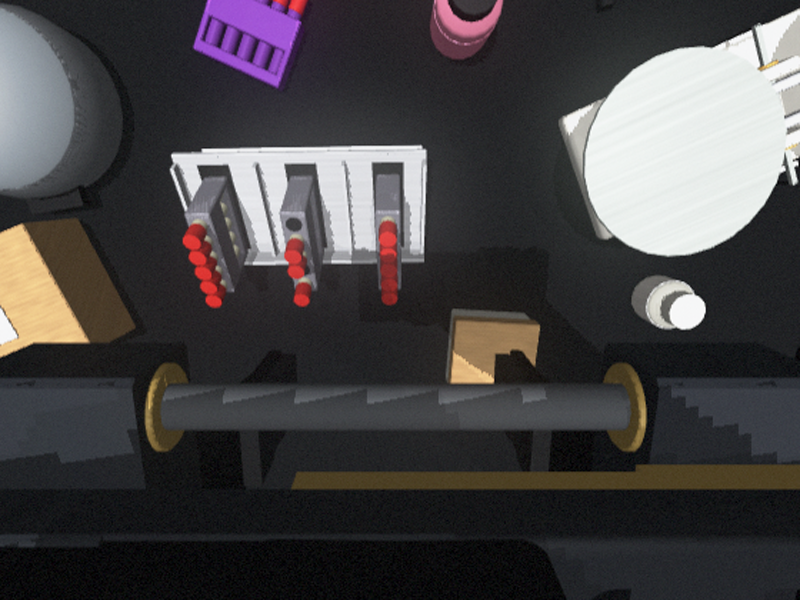

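Wrist: the rack is square to the tool. Carrier A's caps run from (388,228) to (389,297) and carrier B's from (194,237) to (214,300). The three-tube carrier is in the middle at (297,250) with a dark hole.

```bash
python3 - <<'E'
from h import *
w=np.load("w2.npy",allow_pickle=True).item();d=camera_info("side");k=.7
T={}
for n,p,q in [("A1",(388,228),(269,410.5)),("A5",(389,297),(295,445.5)),("B1",(194,237),(178,478)),("B5",(214,300),(205.5,516))]:
    T[n],r=tri([(w,p[0]*k,p[1]*k),(d,q[0]*k,q[1]*k)]);print(n,T[n].round(4),r)
for n in "AB":
    v=T[n+"1"]-T[n+"5"];m=(T[n+"1"]+T[n+"5"])/2;print(n,np.linalg.norm(v),"slope",np.degrees(np.arctan2(v[2],np.hypot(v[0],v[1]))),"yaw",np.degrees(np.arctan2(v[1],v[0])),"mid",m)
v=T["B1"]+T["B5"]-T["A1"]-T["A5"];print(v/2,np.degrees(np.arctan2(v[1],v[0])))
# rack floor edge corners (right side far/near top) at rack yaw
for p in [(426,152),(423,262),(173,155)]:print(p,onz(w,p[0]*k,p[1]*k,.046))
E
```

```text
A1 [0.5282 0.2979 0.1143] [np.float64(1.2), np.float64(1.2)]
A5 [0.4718 0.308  0.0948] [np.float64(0.3), np.float64(0.3)]
B1 [0.5467 0.4417 0.1209] [np.float64(0.6), np.float64(0.6)]
B5 [0.4934 0.4501 0.0952] [np.float64(0.5), np.float64(0.5)]
A 0.06057705998771279 slope 18.853586148131175 yaw -10.157135000140334 mid [0.50000023 0.30294149 0.10454734]
B 0.05969653262476239 slope 25.501333531710628 yaw -8.95856806711053 mid [0.52004772 0.44593109 0.10809041]
[0.02004749 0.14298961 0.00354307] 82.01901585805125
(426, 152) [0.58184583 0.25750421 0.046     ]
(423, 262) [0.48820491 0.27475006 0.046     ]
(173, 155) [0.61607305 0.47277513 0.046     ]
```

```bash
python3 - <<'E'
from h import *
plan([.5236,.2993,.0703],-9)
s=camera_info("scene");print("dome",onz(s,632*.7,365*.7,.03),onz(s,670*.7,394*.7,0))
E
```

```text
t 11.02 tcp [0.4939 0.2954 0.3254] toolx yaw -10.1 zaxis [ 0.    -0.001 -1.   ]
 shift cm now-frame [ 2.85 -0.93 25.51]
 turn(tool z) deg -1.1 then shift [ 2.87 -0.85 25.51]
dome [0.68810821 0.52254376 0.03      ] [0.74583463 0.59357886 0.        ]
```

servo_tool(
  increments=[
    [[1.5, -0.5, 0, -1.1, -0.15], [1.4, -0.4, 1, 0, -0.15], [0, 0, 3, 0, -0.15], [0, 0, 3, 0, -0.15], [0, 0, 3, 0, -0.15], [0, 0, 3, 0, -0.15], [0, 0, 3, 0, -0.15], [0, 0, 2, 0, -0.15]],
  ],
  newtons=12,
)

```text
time_s: 11.68
tool_pos: [0.5236, 0.2968, 0.1425]
tcp_rot: [3.128, -0.251, -0.003]
contact_force: [-0.5, -0.8, -0.2]
opening: 0.0499
finger_force: 0.0
```

servo_tool(
  increments=[
    [[0, 0, 1.5, 0, -0.15], [0, 0, 1.5, 0, -0.15], [0, 0, 1.5, 0, -0.15], [0, 0, 1, 0, -0.15], [0, 0, 0.7, 0, -0.15], [0, 0, 0.5, 0, -0.15], [0, 0, 0.3, 0, -0.15], [0, 0, 0, 0, -0.15]],
  ],
)

```text
time_s: 12.35
tool_pos: [0.5237, 0.3001, 0.0754]
tcp_rot: [3.132, -0.246, -0.0]
contact_force: [-0.2, -0.7, 0.3]
opening: 0.0502
finger_force: 0.0
```

```bash
python3 - <<'E'
from h import *
plan([.5236,.2993,.0703],-9);print(observe()["contact_force"])
a=cv2.resize(get_image("side")[240:390,80:280,::-1],(800,600),interpolation=cv2.INTER_CUBIC)
cv2.imwrite("pics/c3.png",a)
E
```

```text
t 12.35 tcp [0.5237 0.3001 0.0754] toolx yaw -9.0 zaxis [-0. -0. -1.]
 shift cm now-frame [0.   0.08 0.51]
 turn(tool z) deg 0.0 then shift [0.   0.08 0.51]
[-0.15226566 -0.67296673  0.29260954]
```

View pics/c3.png

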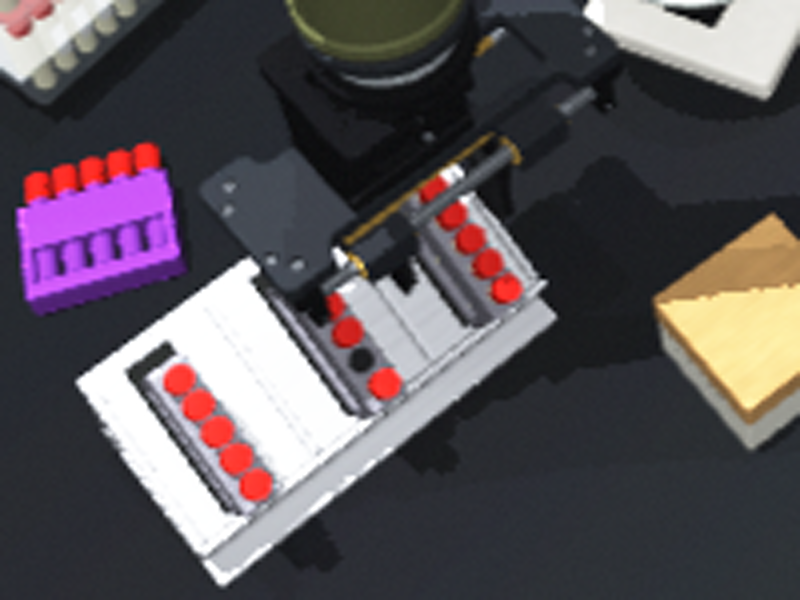

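The fingers straddle carrier A, near its upper end, and clear the three-tube carrier. I'll correct slightly, then close.

servo_tool(
  increments=[
    [[-0.3, 0, 0.3, 0, -0.15], [0, 0, 0.1, 0, -0.15], [0, 0, 0, 0, 0.3], [0, 0, 0, 0, 1], [0, 0, 0, 0, 1], [0, 0, 0, 0, 1], [0, 0, 0, 0, 1], [0, 0, 0, 0, 1]],
  ],
  newtons=12,
)

```text
time_s: 13.07
tool_pos: [0.5206, 0.3009, 0.0716]
tcp_rot: [3.132, -0.245, 0.0]
contact_force: [0.4, -0.5, 0.1]
opening: 0.02
finger_force: 12.0
```

servo_tool(
  increments=[
    [[0, 0, -0.3, 0, 1], [0, 0, -0.7, 0, 1], [0, 0, -1.5, 0, 1], [0, 0, -2, 0, 1], [0, 0, -2.5, 0, 1], [0, 0, -2.5, 0, 1], [0, 0, -2.5, 0, 1], [0, 0, -2.5, 0, 1]],
  ],
)

```text
time_s: 13.73
tool_pos: [0.5204, 0.301, 0.2183]
tcp_rot: [-3.132, 0.244, -0.001]
contact_force: [0.4, 0.4, -0.7]
opening: 0.02
finger_force: 12.0
```

servo_tool(
  increments=[
    [[0, 0, -2, 0, 1], [0, 0, -2, 0, 1], [0, 0, 0, 0, 1], [0, 0, 0, 0, 1], [0, 0, 0, 0, 1], [0, 0, 0, 0, 1], [0, 0, 0, 0, 1], [0, 0, 0, 0, 1]],
  ],
)

```text
time_s: 14.4
tool_pos: [0.5202, 0.3007, 0.2554]
tcp_rot: [3.131, -0.245, -0.003]
contact_force: [-0.1, -0.3, -0.4]
opening: 0.02
finger_force: 12.0
```

```bash
python3 - <<'E'
from h import *
plan([.55,.1,.24],-9);s=observe();print(s["opening"],s["finger_force"])
d=camera_info("side");print(proj(d,s["tool_pos"]+[0,0,.0187]))
X=s["tool_pos"]+[0,0,.0187]
u,v=proj(d,X).astype(int)
img=get_image("side")
cv2.imwrite("pics/c4.png",cv2.resize(img[v-50:v+70,u-80:u+80,::-1],(800,600),interpolation=cv2.INTER_CUBIC));print(u,v)
E
```

```text
t 14.4 tcp [0.5202 0.3007 0.2554] toolx yaw -8.9 zaxis [-0.002 -0.001 -1.   ]
 shift cm now-frame [ 6.07 19.36  1.55]
 turn(tool z) deg 0.1 then shift [ 6.09 19.35  1.54]
0.02001541099392331 11.958453808911145
[176.65187879 242.06730788]
176 242
```

View pics/c4.png

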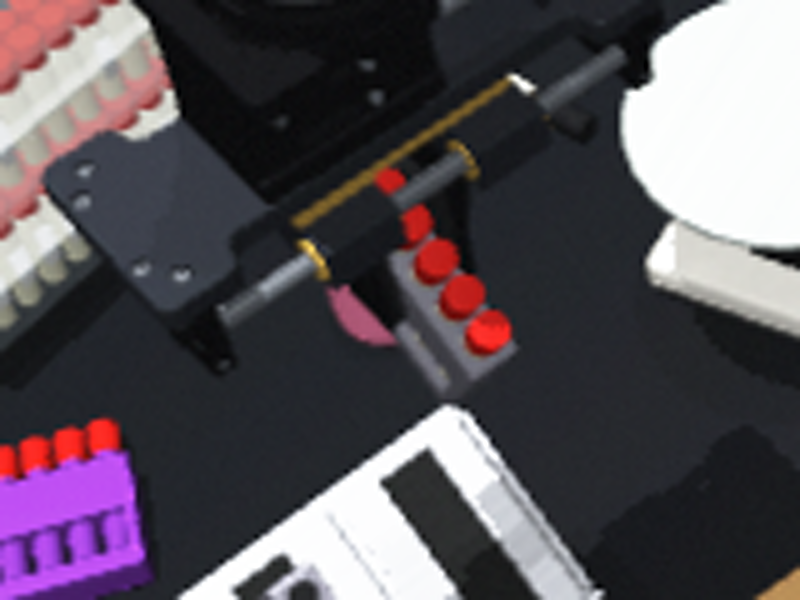

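Carrier A is held with its caps at (489,332), (462,297) and (437,260), still tipped. I'll intersect these rays with the carrier's mid-plane to get tilt and grip offset.

```bash
cat >> h.py <<'E'
def tilt(pts,o,yaw):
    "side-view cap pixels (near cap first) -> coords (ex,z) mm relative to grasp point in the carrier plane"
    d=camera_info("side");s=observe();g=s["tool_pos"]+[0,0,.0187];a=np.radians(yaw)
    ex=np.array([np.cos(a),np.sin(a),0]);ey=np.array([-np.sin(a),np.cos(a),0]);out=[]
    for u,v in pts:
        c,r=ray(d,o[0]+u/5,o[1]+v/5);X=c+r*((g-c)@ey)/(r@ey);out.append([1e3*(X-g)@ex,1e3*(X-g)[2]])
    out=np.array(out);v=out[-1]-out[0];print(out.round(1),"tilt",np.degrees(np.arctan2(v[1],v[0])).round(1),"len",np.hypot(*v).round(1));return out
E
python3 - <<'E'
from h import *
tilt([(489,332),(462,297),(437,260),(413,224)],(96,192),-9)
E
```

```text
[[-49.8   3.2]
 [-36.2   9.4]
 [-24.5  18.5]
 [-13.3  27.7]] tilt 33.7 len 44.0
```

servo_tool(
  increments=[
    [[0.5, 2, 0, 0, 1], [0.5, 3.2, 0, 0, 1], [0.6, 3.5, 0, 0, 1], [0.6, 3.5, 0, 0, 1], [0.6, 3.5, 0, 0, 1], [0.6, 3.5, 0, 0, 1], [0.5, 3.2, 0, 0, 1], [0.4, 2.1, 0, 0, 1]],
  ],
)

```text
time_s: 15.12
tool_pos: [0.5247, 0.0478, 0.2563]
tcp_rot: [3.13, -0.251, -0.0]
contact_force: [1.0, -0.3, -0.7]
opening: 0.02
finger_force: 12.0
```

servo_tool(
  increments=[
    [[0, 0, 0, 0, 1], [0, 0, 1.5, 0, 1], [0, 0, 2, 0, 1], [0, 0, 2, 0, 1], [0, 0, 1.5, 0, 1], [0, 0, 0.8, 0, 1], [0, 0, 0, 0, 1], [0, 0, 0, 0, 1]],
  ],
)

```text
time_s: 15.78
tool_pos: [0.525, 0.0527, 0.1787]
tcp_rot: [-3.132, 0.244, 0.0]
contact_force: [-0.2, -0.6, -0.6]
opening: 0.0201
finger_force: 12.0
```

```bash
python3 - <<'E'
from h import *
plan([.5247,.0525,.167],-9);s=observe();print(s["contact_force"])
E
```

```text
t 15.78 tcp [0.525  0.0527 0.1787] toolx yaw -8.9 zaxis [-0.  0. -1.]
 shift cm now-frame [-0.03  0.03  1.17]
 turn(tool z) deg 0.1 then shift [-0.03  0.03  1.17]
[-0.18331699 -0.58206393 -0.58900357]
```

servo_tool(
  increments=[
    [[0, 0, 0.4, 0, 1], [0, 0, 0.4, 0, 1], [0, 0, 0.4, 0, 1], [0, 0, 0.3, 0, 1], [0, 0, 0.3, 0, 1], [0, 0, 0.3, 0, 1], [0, 0, 0.1, 0, 1], [0, 0, 0, 0, 1]],
  ],
)

```text
time_s: 16.45
tool_pos: [0.5261, 0.0518, 0.1576]
tcp_rot: [3.131, -0.245, 0.004]
contact_force: [0.8, -1.2, 4.9]
opening: 0.02
finger_force: 12.0
```

servo_tool(
  increments=[
    [[0.3, 0, 0.1, 0, 1], [0.3, 0, 0.1, 0, 1], [0.3, 0, 0.1, 0, 1], [0.3, 0, 0.1, 0, 1], [0.25, 0, 0.2, 0, 1], [0.25, 0, 0.2, 0, 1], [0.25, 0, 0.2, 0, 1], [0, 0, 0, 0, 1]],
  ],
)

```text
time_s: 17.12
tool_pos: [0.5451, 0.0488, 0.1462]
tcp_rot: [-3.132, 0.245, -0.001]
contact_force: [1.1, -1.7, 2.5]
opening: 0.0199
finger_force: 12.0
```

servo_tool(
  increments=[
    [[0.25, 0, 0.2, 0, 1], [0.2, 0, 0.2, 0, 1], [0.2, 0, 0.2, 0, 1], [0.2, 0, 0.2, 0, 1], [0.2, 0, 0.2, 0, 1], [0, 0, 0.1, 0, 1], [0, 0, 0, 0, 1], [0, 0, 0, 0, 1]],
  ],
)

```text
time_s: 17.78
tool_pos: [0.5539, 0.0475, 0.1368]
tcp_rot: [3.131, -0.245, -0.002]
contact_force: [-5.4, -2.3, 12.5]
opening: 0.0196
finger_force: 12.0
```

```bash
python3 - <<'E'
from h import *
plan([.5549,.0477,.1378],-9);s=observe();print(s["contact_force"])
d=camera_info("side");u,v=proj(d,s["tool_pos"]).astype(int);img=get_image("side")
cv2.imwrite("pics/c5.png",cv2.resize(img[v-60:v+60,u-80:u+80,::-1],(800,600),interpolation=cv2.INTER_CUBIC));print(u,v)
E
```

```text
t 17.78 tcp [0.5539 0.0475 0.1368] toolx yaw -8.9 zaxis [-0.002 -0.001 -1.   ]
 shift cm now-frame [ 0.09 -0.03 -0.1 ]
 turn(tool z) deg 0.1 then shift [ 0.09 -0.03 -0.1 ]
[-5.44348114 -2.32402472 12.52319363]
258 197
```

View pics/c5.png

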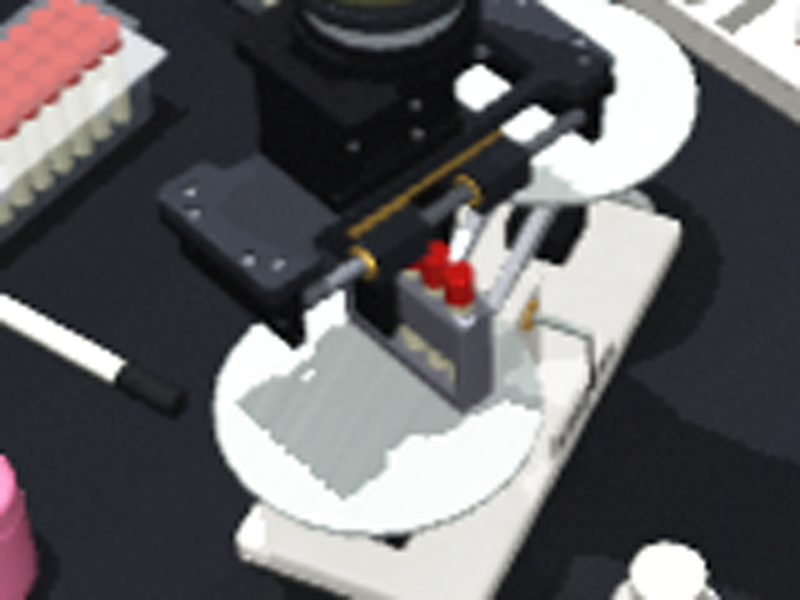

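Carrier A stands flat on the pan, with its near base corner at (465,410) inside the rim. I'll release it and go to B.

servo_tool(
  increments=[
    [[0, 0, -0.1, 0, 0.6], [0, 0, 0, 0, 0.2], [0, 0, 0, 0, 0.15], [0, 0, 0, 0, 0.15], [0, 0, -0.4, 0, 0.15], [0, 0, -1.5, 0, 0.15], [0, 0, -3, 0, 0.15], [0, 0, -3, 0, 0.15]],
  ],
)

```text
time_s: 18.5
tool_pos: [0.5535, 0.0477, 0.2152]
tcp_rot: [-3.132, 0.244, 0.005]
contact_force: [1.2, 0.7, -0.1]
opening: 0.0366
finger_force: 0.0
```

servo_tool(
  increments=[
    [[0, 0, -3, 0, 0.15], [0, 0, -3, 0, 0.15], [-0.6, -2.5, 0, 0, -0.15], [-0.6, -3.3, 0, 0, -0.15], [-0.6, -3.4, 0, 0, -0.15], [-0.6, -3.4, 0, 0, -0.15], [-0.6, -3.4, 0, 0, -0.15], [-0.6, -3.4, 0, 0, -0.15]],
  ],
)

```text
time_s: 19.17
tool_pos: [0.5489, 0.2465, 0.2756]
tcp_rot: [-3.132, 0.245, -0.0]
contact_force: [0.3, -0.3, -0.1]
opening: 0.0497
finger_force: 0.0
```

servo_tool(
  increments=[
    [[-0.6, -3.4, 0, 0, -0.15], [-0.6, -3.4, 0, 0, -0.15], [-0.6, -3.4, 0, 0, -0.15], [-0.6, -3.4, 0, 0, -0.15], [-0.6, -3.4, 0, 0, -0.15], [-0.6, -2.4, 0, 0, -0.15], [0, 0, 0, 0, -0.15], [0, 0, 0, 0, -0.15]],
  ],
)

```text
time_s: 19.83
tool_pos: [0.5422, 0.4442, 0.2747]
tcp_rot: [-3.132, 0.239, 0.003]
contact_force: [-0.2, -0.7, -0.0]
opening: 0.0499
finger_force: 0.0
```

```bash
python3 - <<'E'
from h import *
plan([.541,.4435,.0716],-9);s=observe()
img=get_image("side");cv2.imwrite("pics/s3.png",img[:,:,::-1])
# A caps on pan: red blobs near expected
d=camera_info("side");c=np.array([.5430,.0496,.1875])
hsv=cv2.cvtColor(img,cv2.COLOR_RGB2HSV);m=((hsv[...,0]<6)|(hsv[...,0]>174))&(hsv[...,1]>190)&(hsv[...,2]>120)
n,l,st,ce=cv2.connectedComponentsWithStats(m.astype(np.uint8));u=proj(d,c);print("expect",u)
for i in range(1,n):
    if np.hypot(*(ce[i]-u))<40 and st[i,4]>5:print(st[i],ce[i],onz(d,*ce[i],.1855))
E
```

```text
t 19.83 tcp [0.5422 0.4442 0.2747] toolx yaw -8.7 zaxis [-0.002  0.    -1.   ]
 shift cm now-frame [-0.06  0.08 20.31]
 turn(tool z) deg 0.3 then shift [-0.1   0.08 20.31]
expect [260.51472574 184.92582938]
[248 174  24  24 203] [259.33004926 185.25615764] [0.54561928 0.05047831 0.1855    ]
```

Carrier A's caps blob is within 3 mm of where it should be. Descending on B.

servo_tool(
  increments=[
    [[0, 0, 1.5, 0, -0.15], [0, 0, 3, 0, -0.15], [0, 0, 3, 0, -0.15], [0, 0, 3, 0, -0.15], [0, 0, 2, 0, -0.15], [0, 0, 2, 0, -0.15], [0, 0, 1, 0, -0.15], [0, 0, 0, 0, -0.15]],
  ],
)

```text
time_s: 20.55
tool_pos: [0.5439, 0.4388, 0.1178]
tcp_rot: [3.127, -0.248, -0.004]
contact_force: [-0.1, -0.9, -0.8]
opening: 0.0505
finger_force: 0.0
```

servo_tool(
  increments=[
    [[0, 0, 1, 0, -0.15], [0, 0, 1, 0, -0.15], [0, 0, 1, 0, -0.15], [0, 0, 0.8, 0, -0.15], [0, 0, 0.5, 0, -0.15], [0, 0, 0.3, 0, -0.15], [0, 0, 0, 0, -0.15], [0, 0, 0, 0, -0.15]],
  ],
)

```text
time_s: 21.22
tool_pos: [0.5438, 0.4422, 0.0746]
tcp_rot: [-3.132, 0.245, -0.0]
contact_force: [-0.8, 0.8, 0.3]
opening: 0.0497
finger_force: 0.0
```

```bash
python3 - <<'E'
from h import *
plan([.541,.4435,.0716],-9);print(observe()["contact_force"])
E
```

```text
t 21.22 tcp [0.5438 0.4422 0.0746] toolx yaw -8.9 zaxis [ 0.  0. -1.]
 shift cm now-frame [-0.3  -0.08  0.3 ]
 turn(tool z) deg 0.1 then shift [-0.3  -0.08  0.3 ]
[-0.75614237  0.80063548  0.34860402]
```

servo_tool(
  increments=[
    [[-0.3, -0.1, 0.3, 0, -0.15], [0, 0, 0, 0, -0.15], [0, 0, 0, 0, 0.3], [0, 0, 0, 0, 1], [0, 0, 0, 0, 1], [0, 0, 0, 0, 1], [0, 0, 0, 0, 1], [0, 0, 0, 0, 1]],
  ],
  newtons=12,
)

```text
time_s: 21.88
tool_pos: [0.5411, 0.4434, 0.0716]
tcp_rot: [3.132, -0.245, 0.0]
contact_force: [0.7, -0.5, 0.9]
opening: 0.0196
finger_force: 12.0
```

servo_tool(
  increments=[
    [[0, 0, -0.3, 0, 1], [0, 0, -0.7, 0, 1], [0, 0, -1.5, 0, 1], [0, 0, -2, 0, 1], [0, 0, -2.5, 0, 1], [0, 0, -2.5, 0, 1], [0, 0, -2.5, 0, 1], [0, 0, -2.5, 0, 1]],
  ],
)

```text
time_s: 22.55
tool_pos: [0.5409, 0.4437, 0.2195]
tcp_rot: [-3.131, 0.244, -0.002]
contact_force: [0.8, 0.5, -0.7]
opening: 0.0198
finger_force: 12.0
```

servo_tool(
  increments=[
    [[0, 0, -2.5, 0, 1], [0, 0, -2.5, 0, 1], [0, 0, -2.5, 0, 1], [0, 0, -2, 0, 1], [0, 0, 0, 0, 1], [0, 0, 0, 0, 1], [0, 0, 0, 0, 1], [0, 0, 0, 0, 1]],
  ],
)

```text
time_s: 23.22
tool_pos: [0.5406, 0.443, 0.31]
tcp_rot: [3.13, -0.244, -0.003]
contact_force: [-0.3, -0.3, -1.2]
opening: 0.0202
finger_force: 12.0
```

```bash
python3 - <<'E'
from h import *
plan([.5325,.1076,.30],-9);s=observe();print(s["opening"],s["finger_force"])
d=camera_info("side");img=get_image("side");cv2.imwrite("pics/s4.png",img[:,:,::-1]);u=proj(d,s["tool_pos"]);print(u)
hsv=cv2.cvtColor(img,cv2.COLOR_RGB2HSV);m=((hsv[...,0]<6)|(hsv[...,0]>174))&(hsv[...,1]>190)&(hsv[...,2]>120)
m=cv2.erode(m.astype(np.uint8),np.ones((2,2)))
n,l,st,ce=cv2.connectedComponentsWithStats(m)
P=[]
for i in range(1,n):
    if np.hypot(*(ce[i]-u))<45 and st[i,4]>5:print(st[i],ce[i].round(1));P.append(ce[i])
tilt([(p[0]*5,p[1]*5) for p in sorted(P,key=lambda p:-p[1])],(0,0),-9)
E
```

```text
t 23.22 tcp [0.5406 0.443  0.31  ] toolx yaw -8.9 zaxis [-0.002 -0.002 -1.   ]
 shift cm now-frame [ 4.41 33.25  1.07]
 turn(tool z) deg 0.1 then shift [ 4.45 33.25  1.  ]
0.020223529803866123 11.959191164933145
[ 97.25720098 281.07046539]
[ 83 257   7   7  26] [ 85.5 259.6]
[ 89 266   7   8  39] [ 92.2 269.5]
[ 95 274   7   8  50] [ 97.8 277.2]
[109 277  11   6  37] [114.9 279.6]
[101 282   7   8  48] [103.7 285.3]
[107 290   7   8  45] [109.8 293.6]
[[ -47.1    2.1]
 [ -33.1    8.4]
 [-118.3  122.3]
 [ -19.5   14.5]
 [  -6.8   21. ]
 [   6.2   32.9]] tilt 30.0 len 61.6
```

Both held as intended: B's five caps give a tilt of 30° and a grip about 10 mm uphill of centre. Carrying it to the pan.

servo_tool(
  increments=[
    [[0.4, 2, 0, 0, 1], [0.4, 3.1, 0, 0, 1], [0.4, 3.5, 0, 0, 1], [0.4, 3.5, 0, 0, 1], [0.4, 3.5, 0, 0, 1], [0.4, 3.5, 0, 0, 1], [0.4, 3.5, 0, 0, 1], [0.4, 3.5, 0, 0, 1]],
  ],
)

```text
time_s: 23.93
tool_pos: [0.5312, 0.1787, 0.3105]
tcp_rot: [3.131, -0.245, -0.002]
contact_force: [0.7, -0.2, 0.1]
opening: 0.02
finger_force: 12.0
```

servo_tool(
  increments=[
    [[0.4, 3.5, 0, 0, 1], [0.4, 2.5, 0, 0, 1], [0.3, 1.1, 0, 0, 1], [0, 0, 1.5, 0, 1], [0, 0, 2.5, 0, 1], [0, 0, 2.5, 0, 1], [0, 0, 2.5, 0, 1], [0, 0, 1.5, 0, 1]],
  ],
)

```text
time_s: 24.6
tool_pos: [0.53, 0.1095, 0.2029]
tcp_rot: [3.132, -0.243, -0.007]
contact_force: [0.2, 0.1, -2.0]
opening: 0.0199
finger_force: 12.0
```

servo_tool(
  increments=[
    [[0, 0, 1, 0, 1], [0, 0, 1, 0, 1], [0, 0, 0.5, 0, 1], [0, 0, 0.5, 0, 1], [0, 0, 0, 0, 1], [0, 0, 0, 0, 1], [0, 0, 0, 0, 1], [0, 0, 0, 0, 1]],
  ],
)

```text
time_s: 25.27
tool_pos: [0.5324, 0.109, 0.1773]
tcp_rot: [-3.132, 0.245, -0.002]
contact_force: [-0.1, -0.2, -1.3]
opening: 0.0199
finger_force: 12.0
```

```bash
python3 - <<'E'
from h import *
plan([.531,.1087,.160],-9);print(observe()["contact_force"])
E
```

```text
t 25.27 tcp [0.5324 0.109  0.1773] toolx yaw -8.9 zaxis [ 0.001  0.    -1.   ]
 shift cm now-frame [-0.13  0.05  1.73]
 turn(tool z) deg 0.1 then shift [-0.13  0.05  1.73]
[-0.13979834 -0.22636409 -1.32964617]
```

servo_tool(
  increments=[
    [[-0.1, 0, 0.4, 0, 1], [0, 0, 0.4, 0, 1], [0, 0, 0.3, 0, 1], [0, 0, 0.3, 0, 1], [0, 0, 0.2, 0, 1], [0, 0, 0.1, 0, 1], [0, 0, 0, 0, 1], [0, 0, 0, 0, 1]],
  ],
)

```text
time_s: 25.93
tool_pos: [0.5309, 0.109, 0.1595]
tcp_rot: [3.132, -0.245, -0.0]
contact_force: [0.1, -0.1, -0.8]
opening: 0.02
finger_force: 12.0
```

servo_tool(
  increments=[
    [[0.3, 0, 0.1, 0, 1], [0.3, 0, 0.1, 0, 1], [0.3, 0, 0.1, 0, 1], [0.3, 0, 0.1, 0, 1], [0.3, 0, 0.15, 0, 1], [0.3, 0, 0.15, 0, 1], [0.3, 0, 0.2, 0, 1], [0, 0, 0, 0, 1]],
  ],
)

```text
time_s: 26.6
tool_pos: [0.5526, 0.1055, 0.1503]
tcp_rot: [-3.132, 0.246, -0.001]
contact_force: [0.2, 0.2, 1.5]
opening: 0.0199
finger_force: 12.0
```

servo_tool(
  increments=[
    [[0.25, 0, 0.2, 0, 1], [0.25, 0, 0.2, 0, 1], [0.2, 0, 0.2, 0, 1], [0.2, 0, 0.2, 0, 1], [0.2, 0, 0.2, 0, 1], [0, 0, 0, 0, 1], [0, 0, 0, 0, 1], [0, 0, 0, 0, 1]],
  ],
)

```text
time_s: 27.27
tool_pos: [0.5626, 0.104, 0.1404]
tcp_rot: [3.132, -0.245, 0.0]
contact_force: [1.4, -0.4, 1.0]
opening: 0.0199
finger_force: 12.0
```

```bash
python3 - <<'E'
from h import *
plan([.5626,.1037,.1418],-9);s=observe();print(s["contact_force"],s["moment"])
cv2.imwrite("pics/s5.png",get_image("side")[:,:,::-1])
img=get_image("side");d=camera_info("side");u=proj(d,s["tool_pos"]);print(u)
hsv=cv2.cvtColor(img,cv2.COLOR_RGB2HSV);m=((hsv[...,0]<6)|(hsv[...,0]>174))&(hsv[...,1]>190)&(hsv[...,2]>120)
n,l,st,ce=cv2.connectedComponentsWithStats(cv2.erode(m.astype(np.uint8),np.ones((2,2))))
for i in range(1,n):
    if np.hypot(*(ce[i]-u))<45 and st[i,4]>5:print(st[i],ce[i].round(1)); tilt([ce[i]*5],(0,0),-9)
E
```

```text
t 27.27 tcp [0.5626 0.104  0.1404] toolx yaw -8.9 zaxis [ 0. -0. -1.]
 shift cm now-frame [ 0.    0.03 -0.14]
 turn(tool z) deg 0.1 then shift [ 0.    0.03 -0.14]
[ 1.43470725 -0.44356791  1.02653336] [-0.03929678 -0.26152283  0.00792966]
[238.19956687 210.54222277]
[263 187   9  11  48] [267.5 192. ]
[[-98.5 120.5]] tilt 0.0 len 0.0
[242 200   9  12  60] [246.5 205.6]
[[-30.7  23.9]] tilt 0.0 len 0.0
```

servo_tool(
  increments=[
    [[0.05, 0, 0.1, 0, 1], [0.05, 0, 0.1, 0, 1], [0, 0, 0.1, 0, 1], [0, 0, 0.1, 0, 1], [0, 0, 0, 0, 1], [0, 0, 0, 0, 1], [0, 0, 0, 0, 1], [0, 0, 0, 0, 1]],
  ],
)

```text
time_s: 28.03
tool_pos: [0.5633, 0.1041, 0.1392]
tcp_rot: [3.131, -0.245, 0.001]
contact_force: [-4.8, -2.2, 16.6]
opening: 0.0194
finger_force: 12.0
```

Firm and flat, with the same force pattern as A. Releasing and moving over the ten-tube carrier.

servo_tool(
  increments=[
    [[0, 0, -0.1, 0, 0.6], [0, 0, 0, 0, 0.2], [0, 0, 0, 0, 0.15], [0, 0, 0, 0, 0.15], [0, 0, -0.4, 0, 0.15], [0, 0, -1.5, 0, 0.15], [0, 0, -3, 0, 0.15], [0, 0, -3, 0, 0.15]],
  ],
)

```text
time_s: 28.7
tool_pos: [0.5622, 0.1037, 0.216]
tcp_rot: [3.132, -0.244, -0.006]
contact_force: [1.6, 0.8, -0.3]
opening: 0.0369
finger_force: 0.0
```

servo_tool(
  increments=[
    [[0, 0, -3, 0, 0.15], [0, 0, -3, 6, 0.15], [0, 0, -2, 6, 0.15], [-0.4, 3, 0, 0, -0.4], [-0.4, 3.4, 0, 0, -0.4], [-0.4, 3.4, 0, 0, -0.4], [-0.4, 3.4, 0, 0, -0.4], [-0.4, 3.4, 0, 0, -0.4]],
  ],
)

```text
time_s: 29.37
tool_pos: [0.4843, -0.0451, 0.2964]
tcp_rot: [-3.089, 0.57, 0.001]
contact_force: [1.0, -1.3, 0.0]
opening: 0.0585
finger_force: 0.0
```

servo_tool(
  increments=[
    [[-0.4, 3.4, 0, 0, -0.4], [-0.4, 3.4, 0, 0, -0.4], [-0.4, 3.4, 0, 0, -0.4], [-0.4, 3.4, 0, 0, -0.4], [-0.4, 3.4, 0, 0, -0.4], [-0.4, 3.4, 0, 0, -0.4], [-0.4, 3, 0, 0, -0.4], [0, 0, 0, 0, -0.4]],
  ],
)

```text
time_s: 30.03
tool_pos: [0.3716, -0.2585, 0.2964]
tcp_rot: [3.084, -0.586, -0.002]
contact_force: [0.1, -0.4, 0.2]
opening: 0.0608
finger_force: 0.0
```

```bash
python3 - <<'E'
from h import *
plan([.374,-.255,.0263],-21)
img=get_image("side")
w=camera_info("wrist");wi=get_image("wrist");np.save("w3.npy",w,allow_pickle=True)
cv2.imwrite("pics/w3.png",wi[:,:,::-1])
a=cv2.resize(img[110:250,190:340,::-1],(400,373),interpolation=cv2.INTER_CUBIC)
b=np.vstack([cv2.resize(wi[:,:,::-1],(400,300),interpolation=cv2.INTER_CUBIC),np.zeros((73,400,3),np.uint8)])
cv2.imwrite("pics/c6.png",np.hstack([a,b]))
hsv=cv2.cvtColor(wi,cv2.COLOR_RGB2HSV);m=((hsv[...,0]<6)|(hsv[...,0]>174))&(hsv[...,1]>190)&(hsv[...,2]>90)
n,l,st,ce=cv2.connectedComponentsWithStats(m.astype(np.uint8))
for i in range(1,n):
    if st[i,4]>15:
        print(st[i],ce[i].round(1),onz(w,*ce[i],.076).round(4))
        p=np.argwhere(l==i)[:,::-1].astype(np.float32);r=cv2.minAreaRect(p);bx=cv2.boxPoints(r);X=np.array([onz(w,*q,.076)[:2] for q in bx]);print(r);print(X.round(4),X.mean(0))
        for q in (X[1]-X[0],X[2]-X[1]):print(np.linalg.norm(q).round(4),np.degrees(np.arctan2(q[1],q[0])).round(1))
E
```

```text
t 30.03 tcp [ 0.3716 -0.2585  0.2964] toolx yaw -21.5 zaxis [-0.002 -0.002 -1.   ]
 shift cm now-frame [ 0.12 -0.48 27.01]
 turn(tool z) deg -0.5 then shift [ 0.1  -0.41 27.01]
```

View pics/c6.png

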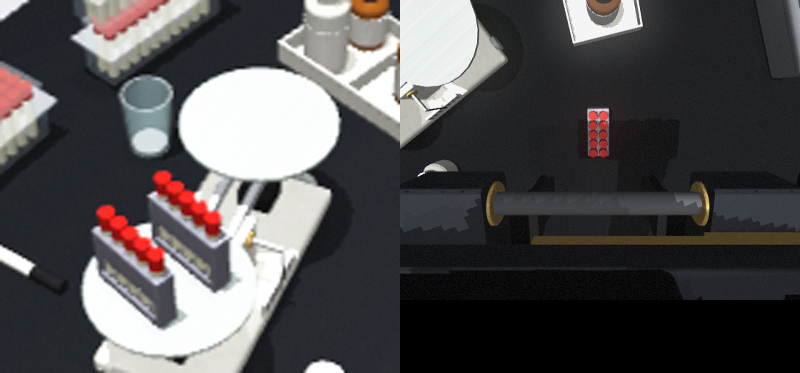

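Both five-tube carriers stand upright side by side on the left pan, with caps around (130,240) and (187,205). Carrier10 is square to the tool, its caps centred at wrist tile (198,134).

```bash
python3 - <<'E'
from h import *
w=np.load("w3.npy",allow_pickle=True).item()
c=onz(w,277.2,187.6,.078);a=onz(w,198*1.4,116*1.4,.078);b=onz(w,198.5*1.4,153*1.4,.078);v=a-b
print(c,np.linalg.norm(v),np.degrees(np.arctan2(v[1],v[0])))
plan([c[0],c[1],.045-.0187],-21.5)
E
```

```text
[ 0.37777218 -0.25721064  0.078     ] 0.05865489518920885 -20.47734758137418
t 30.13 tcp [ 0.375  -0.2532  0.2964] toolx yaw -21.1 zaxis [-0.     0.001 -1.   ]
 shift cm now-frame [ 0.41  0.29 27.01]
 turn(tool z) deg 0.4 then shift [ 0.4   0.27 27.01]
```

servo_tool(
  increments=[
    [[0.3, 0.2, 1.5, 0, -0.4], [0, 0, 3, 0, -0.4], [0, 0, 3.2, 0, -0.4], [0, 0, 3.2, 0, -0.4], [0, 0, 3.2, 0, -0.4], [0, 0, 3, 0, -0.4], [0, 0, 2, 0, -0.4], [0, 0, 1, 0, -0.4]],
  ],
)

```text
time_s: 30.8
tool_pos: [0.3768, -0.2527, 0.0925]
tcp_rot: [-3.088, 0.566, 0.007]
contact_force: [0.2, 0.6, 0.6]
opening: 0.061
finger_force: 0.0
```

servo_tool(
  increments=[
    [[0, 0, 1.5, 0, -0.4], [0, 0, 1.5, 0, -0.4], [0, 0, 1.5, 0, -0.4], [0, 0, 1, 0, -0.4], [0, 0, 0.7, 0, -0.4], [0, 0, 0.5, 0, -0.4], [0, 0, 0, 0, -0.4], [0, 0, 0, 0, -0.4]],
  ],
)

```text
time_s: 31.47
tool_pos: [0.3782, -0.2556, 0.0289]
tcp_rot: [3.089, -0.57, 0.001]
contact_force: [-0.3, 0.5, 0.6]
opening: 0.0608
finger_force: 0.0
```

servo_tool(
  increments=[
    [[0, 0, 0.1, 0, -0.4], [0, 0, 0, 0, 0.1], [0, 0, 0, 0, 1], [0, 0, 0, 0, 1], [0, 0, 0, 0, 1], [0, 0, 0, 0, 1], [0, 0, 0, 0, 1], [0, 0, 0, 0, 1]],
  ],
  newtons=15,
)

```text
time_s: 32.13
tool_pos: [0.3778, -0.2559, 0.0278]
tcp_rot: [3.089, -0.571, 0.001]
contact_force: [-0.5, -1.7, 1.5]
opening: 0.0358
finger_force: 15.0
```

```bash
python3 - <<'E'
from h import *
s=observe();print(s["opening"],s["finger_force"],s["contact_force"])
plan([.5936+.0035,-.1069-.001,.26],-9)
E
```

```text
0.03579034812307556 14.99706158589106 [-0.51984944 -1.68483132  1.46368428]
t 32.13 tcp [ 0.3778 -0.2559  0.0278] toolx yaw -20.9 zaxis [ 0.    -0.001 -1.   ]
 shift cm now-frame [ 15.2  -21.65 -23.23]
 turn(tool z) deg -11.9 then shift [ 19.34 -18.05 -23.22]
```

servo_tool(
  increments=[
    [[0, 0, -0.5, 0, 1], [0, 0, -1.5, 0, 1], [0, 0, -3, 0, 1], [0, 0, -3.5, 0, 1], [0, 0, -3.5, 0, 1], [0, 0, -3.5, 0, 1], [0, 0, -2.7, 0, 1], [0, 0, 0, 0, 1]],
  ],
)

```text
time_s: 32.8
tool_pos: [0.3807, -0.2569, 0.2158]
tcp_rot: [3.086, -0.57, 0.016]
contact_force: [1.0, -0.5, -1.8]
opening: 0.0364
finger_force: 15.0
```

servo_tool(
  increments=[
    [[1.2, -1.8, 0, 0, 1], [2, -2.9, 0, 0, 1], [2.1, -3.1, 0, 0, 1], [2.1, -3.1, 0, 0, 1], [2.1, -3.1, 0, 0, 1], [2.1, -3.1, 0, 0, 1], [2, -2.8, 0, 0, 1], [1.2, -1.7, 0, 0, 1]],
  ],
)

```text
time_s: 33.47
tool_pos: [0.5952, -0.1024, 0.2081]
tcp_rot: [-3.088, 0.564, 0.002]
contact_force: [0.2, 1.1, -1.4]
opening: 0.036
finger_force: 15.0
```

servo_tool(
  increments=[
    [[0, 0, 0, 0, 1], [0, 0, 1, 0, 1], [0, 0, 1.5, 0, 1], [0, 0, 1.2, 0, 1], [0, 0, 0.8, 0, 1], [0, 0, 0, 0, 1], [0, 0, 0, 0, 1], [0, 0, 0, 0, 1]],
  ],
)

```text
time_s: 34.13
tool_pos: [0.5933, -0.1071, 0.1651]
tcp_rot: [3.089, -0.572, 0.001]
contact_force: [1.2, 0.7, -1.8]
opening: 0.0363
finger_force: 15.0
```

```bash
python3 - <<'E'
from h import *
print(observe()["contact_force"])
plan([.5936,-.1069,.1468],-21)
cv2.imwrite("pics/s7.png",get_image("side")[:,:,::-1])
E
```

```text
[ 1.18775548  0.72746917 -1.83197364]
t 34.13 tcp [ 0.5933 -0.1071  0.1651] toolx yaw -21.0 zaxis [ 0.001 -0.    -1.   ]
 shift cm now-frame [ 0.02 -0.03  1.83]
 turn(tool z) deg 0.0 then shift [ 0.02 -0.03  1.83]
```

servo_tool(
  increments=[
    [[0, 0, 0.3, 0, 1], [0, 0, 0.3, 0, 1], [0, 0, 0.25, 0, 1], [0, 0, 0.25, 0, 1], [0, 0, 0.2, 0, 1], [0, 0, 0.2, 0, 1], [0, 0, 0.2, 0, 1], [0, 0, 0, 0, 1]],
  ],
)

```text
time_s: 34.85
tool_pos: [0.5932, -0.1068, 0.1472]
tcp_rot: [3.089, -0.571, -0.0]
contact_force: [0.2, -1.8, -0.2]
opening: 0.0361
finger_force: 15.0
```

servo_tool(
  increments=[
    [[0, 0, 0.1, 0, 1], [0, 0, 0.1, 0, 1], [0, 0, 0, 0, 1], [0, 0, 0, 0, 1], [0, 0, 0, 0, 1], [0, 0, 0, 0, 1], [0, 0, 0, 0, 1], [0, 0, 0, 0, 1]],
  ],
)

```text
time_s: 35.52
tool_pos: [0.5932, -0.1067, 0.1456]
tcp_rot: [3.089, -0.571, 0.0]
contact_force: [0.3, -1.3, 0.7]
opening: 0.0361
finger_force: 15.0
```

servo_tool(
  increments=[
    [[0, 0, 0, 0, 0.3], [0, 0, 0, 0, -0.1], [0, 0, 0, 0, -0.3], [0, 0, 0, 0, -0.3], [0, 0, -0.3, 0, -0.3], [0, 0, -1, 0, -0.3], [0, 0, -2, 0, -0.3], [0, 0, -3, 0, -0.3]],
  ],
)

```text
time_s: 36.18
tool_pos: [0.5916, -0.1063, 0.2073]
tcp_rot: [-3.089, 0.571, 0.008]
contact_force: [0.3, -1.3, 0.9]
opening: 0.0565
finger_force: 0.0
```

servo_tool(
  increments=[
    [[0, 0, -3, 0, -0.3], [0, 0, -3, 0, -0.3], [0, 0, -3, 0, -0.3], [-2, 1.5, -2, 0, -0.3], [-3, 2, 0, 0, -0.3], [-3, 2, 0, 0, -0.3], [-3, 2, 0, 0, -0.3], [-3, 2, 0, 0, -0.3]],
  ],
)

```text
time_s: 36.85
tool_pos: [0.427, -0.1454, 0.3196]
tcp_rot: [3.089, -0.57, 0.002]
contact_force: [0.0, -1.1, -0.1]
opening: 0.0568
finger_force: 0.0
```

servo_tool(
  increments=[
    [[0, 3, 0, 0, -0.3], [0, 3, 0, 0, -0.3], [0, 3, 0, 0, -0.3], [0, 2, 0, 0, -0.3], [0, 0, 0, 0, -0.3], [0, 0, 0, 0, -0.3], [0, 0, 0, 0, -0.3], [0, 0, 0, 0, -0.3]],
  ],
)

```text
time_s: 37.52
tool_pos: [0.39, -0.2467, 0.3189]
tcp_rot: [-3.09, 0.567, -0.001]
contact_force: [-0.2, -0.1, 0.9]
opening: 0.0565
finger_force: 0.0
```

```bash
python3 - <<'E'
from h import *
s=observe();print(s["time_s"],s["tool_pos"])
a=get_image("side");b=get_image("scene")
d=camera_info("side");print(proj(d,np.array([.5705,-.0148,.12])))
A=cv2.resize(a[80:290,180:380,::-1],(570,600),interpolation=cv2.INTER_CUBIC)
c=cv2.resize(b[160:280,130:330,::-1],(230,138),interpolation=cv2.INTER_CUBIC)
cv2.imwrite("pics/f.png",np.hstack([A,np.vstack([c,np.zeros((462,230,3),np.uint8)])]))
E
```

```text
37.5167 [ 0.38997019 -0.246695    0.31894041]
[269.98484548 183.12925898]
```

View pics/f.png

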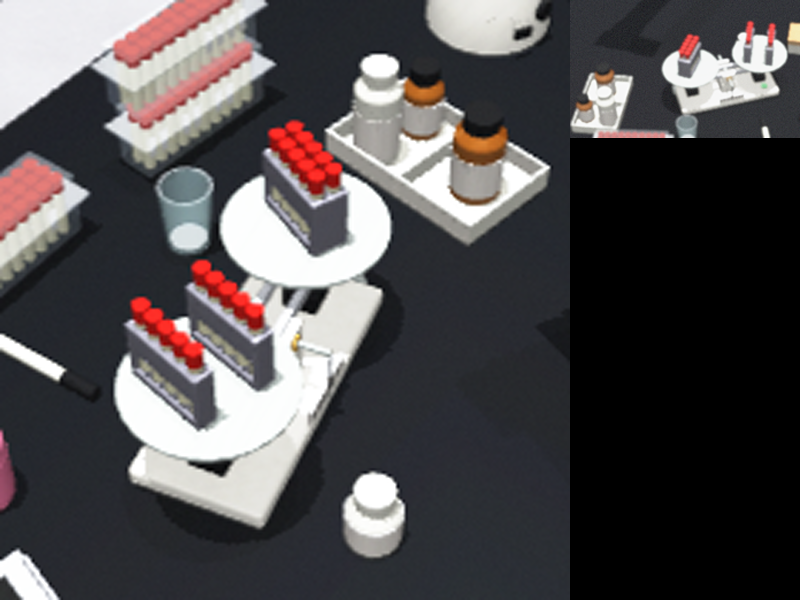

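All the carriers stand upright on the pans, the bottle is in the near bay at (478,155), and the arm is clear. Handing in.

```bash
python3 -c "
from workcell import *
print(job_done())"
```

```text
the job is handed in; nothing more can be done
None
```

I handed the job in at about 37.5 s: the amber bottle stands in the near bay, both five-tube carriers are on the left pan and the ten-tube carrier on the right; I did not measure the beam tilt, so level rests on the equal 180 g loads, and the hand-in returned no verdict.

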